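# Load two copper studs into the red magazine tube

### The job

Load the two copper-coloured threaded studs into the red magazine tube, one after the other: lay a stud on the rails in front of the tube's mouth, push it in lengthwise, then use the second to push the first deeper until it is up against the tube's closed end and the second is up against the first (the last one then still stands out of the mouth by about a fingertip). Leave the black stud where it lies.

Things in the scene. Friction and masses are not known exactly. Their poses are not given: they have to be found in the camera images.
- stud_a_mid (a point): Copper-coloured threaded stud, a solid rod 32 mm in diameter and 90 mm long, 0.3 to 0.6 kg, lying on the steel table. The point is its centre (16 mm above the table at the start); its own x axis runs along the rod (both ends are alike), its y and z axes turn as it rolls.
- stud_b_mid (a point): The second copper-coloured threaded stud, the same in every way. Either may go in first.
- mouth (a point): Mouth of the fixed, level, red square tube. The point is on the mouth's plane, 42 mm above the table, at the axis of a stud lying on the rails; x points into the tube, z up. Inside 42 x 42 mm, floor 17.5 mm below the point, outside 50 mm, top 70.5 mm above the table, 168 mm deep. Both studs home: first centre at x = 123 mm, second at 33 mm, its tail 12 mm outside. Studs slide by friction (3 to 10 N).
- rails (a point): Middle of the two slanted bright rails (shallow V, 150 mm long, same x axis) that lead to the mouth, 76 mm before it; the point is on the axis of a stud lying there, 42 mm above the table. A stud laid along them centres itself from 10 mm aside. Rails reach 13 mm aside and up to 11 mm below the axis: fingers pass down beside a stud. Base plate below: 6 mm high, 85 mm wide, ends 168 mm before the mouth.
- stud_black_mid (a point): Black threaded stud of the same size, lying on the table; does not belong in the magazine and must stay where it is. The point is its centre.

How it is judged:
On the way:
1. one copper stud is more than half inside the tube while the other is still clear of its mouth (((x of stud_a_mid in the frame of mouth above 0.01 m and y of stud_a_mid in the frame of mouth between -0.015 and 0.015 m and z of stud_a_mid in the frame of mouth between -0.012 and 0.012 m and distance between stud_b_mid and mouth above 0.06 m) or (x of stud_b_mid in the frame of mouth above 0.01 m and y of stud_b_mid in the frame of mouth between -0.015 and 0.015 m and z of stud_b_mid in the frame of mouth between -0.012 and 0.012 m and distance between stud_a_mid and mouth above 0.06 m))), for 0.1 s.
At the end, for the whole second after the job is handed in: Both copper studs lie in line in the tube, at rest: the centre of the first at least 108 mm and that of the second at least 18 mm past the mouth (fully home is 123 and 33 mm, so 15 mm to spare), either stud first (((x of stud_a_mid in the frame of mouth above 0.108 m and y of stud_a_mid in the frame of mouth between -0.015 and 0.015 m and z of stud_a_mid in the frame of mouth between -0.012 and 0.012 m and x of stud_b_mid in the frame of mouth above 0.018 m and y of stud_b_mid in the frame of mouth between -0.015 and 0.015 m and z of stud_b_mid in the frame of mouth between -0.012 and 0.012 m) or (x of stud_b_mid in the frame of mouth above 0.108 m and y of stud_b_mid in the frame of mouth between -0.015 and 0.015 m and z of stud_b_mid in the frame of mouth between -0.012 and 0.012 m and x of stud_a_mid in the frame of mouth above 0.018 m and y of stud_a_mid in the frame of mouth between -0.015 and 0.015 m and z of stud_a_mid in the frame of mouth between -0.012 and 0.012 m)) and linear speed of each of stud_a, stud_b below 0.02 m/s); the robot touches nothing.
It fails at once if the black stud is moved by more than 40 mm (distance of stud_black_mid from where it was at the start of the episode above 0.04 m).
It also fails if it takes over 72 s, if anything falls off the work surface, if the arm or the gripper's body presses on something with over 40 N, if the wrist force passes 120 N, or if a joint passes its speed limit or range.

### The arm

A 6-joint arm with a two-finger parallel gripper is mounted at the origin on the work surface. World frame = base frame: x ahead of the robot, y to its left, z up, the work surface at z = 0. Lengths are in m, angles in rad, forces in N, time in s.
With the tool pointing down it reaches from about 0.35 to 0.975 m from the base axis. Payload 4.9 kg.
Tool frame: the origin (TCP) lies at the very end of the fingers, on their centre line; the grasp point (between the pads) lies 19 mm behind it; z points along the fingers, x is the direction in which the jaws open and shut, and the axes are right-handed (so a half turn about z gives the same grasp; the last joint's range is limited). The gripper opens to 85 mm and grips with 20 to 120 N. Pads are 22 mm wide; open, the fingers measure 114 mm over their backs; the gripper's body (76 mm by 85 mm) begins 54 mm behind the grasp point. The pads swing forward as they close: fully open they stand 13 mm farther back than shut.
Start: joints at [-1.421, 0.053, 1.613, -0, 1.476, -0.119], TCP at [0.166, -0.603, 0.231] pointing down, gripper open.
Joint ranges: [-3.01, 3.01], [-1.01, 2.22], [0.06, 2.58], [-1.02, 4.17], [0.09, 2.62], [-3.14, 3.14]. Speed limits (rad/s): [2.57, 2.57, 3.14, 3.14, 3.14, 3.14].

### API

Orientations are given as a rotation vector (axis times angle).
In Python, from station import monitor, imaging, ticket gives the robot as it stands.
- The arm moves only by the tool step_arm, never from a script. Its argument "targets" is one flat list of numbers, 4 for each row, row after row: the shift along the tool's x, y, z in m, then the turn about the tool's z in rad. In form: [tx, ty, tz, roll, tx, ty, tz, roll, ...]. A call has 1 to 12 rows; each row is the pose to reach, as a shift and turn from the pose measured when the call began, along the tool's axes at that moment; what a row does not reach only later rows make up. A row lasts 1/12 s, in which the tool goes at most 41.7 mm and 7.16 degrees, less where a joint would pass 70% of its speed; a pose out of reach is approached as far as the arm can. A call with a gripper value outside its range is refused whole. "grip" is the finger opening in m, from 0 to 0.0854, set as the call begins (left out, the last holds). The fingers move at their own pace and stop on an object; "force" is the grip in N (left out, the last holds). Time passes only in rows, so rows that repeat a pose let the fingers close. It gives the time, the measured TCP pose, the force and the opening at its end, in the units of the state.
- monitor.get_obs(): the state, without advancing time (a new reading comes with each control period).
- imaging.get_image(name): name is "side" or "top"; returns a dict with "color" (384x512x3 uint8, red, green, blue), "depth" (384x512 float32, m along the optical axis (not along the pixel's ray), 0 where there is no reading), "fov_y" (degrees; the focal length in pixels is half the picture's height over the tangent of half this angle, whatever the lens; pixels are square), "cx", "cy" (the principal point, pixels), "R" (3x3) and "t" (3): a world point X has camera coordinates R X + t. Camera axes: x right, y down, z forward; pixel columns grow to the right and rows downward; lengths in m; the calibration is good to about 2 mm. A picture is of the moment at which its call begins.
- ticket.finish_job(): hands the job in, once; it reports no verdict.
Trained networks look in a picture, given as the dict that the camera call returned (one of the last four; its "shot" number tells which), for a name from the list of things; names that differ only in an ending like _2 or _b are one class to them, and where a whole thing is asked for, a point or a joint stands for the part that bears it (a point fixed in the world has none). Each returns a list of dicts, best first, with "score" (0 to 1); they miss things now and then, are a little off and sometimes report something else, mostly with a low value. They report only what shows in the picture. A call takes as long as a camera call.
- imaging.search_frame(name, picture): "uv" ([column, row] in pixels, amid what is visible of it).
- imaging.mark_of(name, picture): "uv" ([column, row] in pixels: a listed point, or the origin of a listed thing).
The state is a dict: "t": time; "q": joint angles; "dq": joint speeds; "effort": joint torques, N m; "tool_pos": TCP position; "tool_rot": TCP orientation; "contact_force": force on the tool from outside, world axes, zero at the start; "wrist_torque": the same for the moment, N m; "opening": finger opening in m.
Only numpy, scipy, OpenCV 4.12 (cv2) and the standard library are available. Lean on these libraries where they do the work, as an engineer would, in place of code of your own. Each camera call takes 0.05 s, during which the arm holds its last target.

## Working session

There is one attempt and no reset: what is moved stays moved. The work goes in short steps, Python scripts to look and compute and a tool call to move; the robot and the scene stay as the last step left them, time stands still between calls to the robot, and variables do not carry over. Pictures are saved under pics/ and viewed, and the job is handed in when it is done.

Besides the shell and the picture viewer there is one more tool, called after "Call:" as name(argument=value, ...), one argument or row to a line, values as JSON. step_arm: Moves the arm, as the interface text tells. Its arguments: {"type":"object","properties":{"targets":{"type":"array","items":{"type":"number"}},"grip":{"type":"number"},"force":{"type":"number"}},"required":["targets"]}

```bash
ls; mkdir -p pics; cat > h.py <<'E'
import numpy as np,cv2
from station import monitor,imaging,ticket
def f(p): return p["color"].shape[0]/2/np.tan(np.radians(p["fov_y"])/2)
def ray(p,uv):
    R=np.array(p["R"]);t=np.array(p["t"]);c=-R.T@t
    d=R.T@np.array([(uv[0]-p["cx"])/f(p),(uv[1]-p["cy"])/f(p),1.]);return c,d
def atz(p,uv,z):
    c,d=ray(p,uv);return c+d*(z-c[2])/d[2]
def cloud(p):
    D=p["depth"];v,u=np.mgrid[:D.shape[0],:D.shape[1]]
    P=np.stack([(u-p["cx"])/f(p)*D,(v-p["cy"])/f(p)*D,D],-1)
    return (P-np.array(p["t"]))@np.array(p["R"])
def proj(p,X):
    c=np.array(p["R"])@X+np.array(p["t"]);return c[:2]/c[2]*f(p)+[p["cx"],p["cy"]]
def save(p,n): cv2.imwrite(f"pics/{n}.png",cv2.cvtColor(p["color"],cv2.COLOR_RGB2BGR))
E
python3 - <<'E'
from h import *
print(monitor.get_obs())
for n in("top","side"):
    p=imaging.get_image(n);save(p,n+"0");print(n,p["fov_y"],p["cx"],p["cy"],ray(p,(256,192)))
    for k in("stud_a_mid","stud_black_mid","mouth","rails"):
        for z in imaging.mark_of(k,p): print(k,z,np.round(atz(p,z["uv"],.016 if "stud" in k else .042),4))
E
```

```text
pics
{'t': 0.0, 'q': array([-1.42101546e+00,  5.33867708e-02,  1.61429414e+00,  2.59756471e-05,
        1.47600561e+00, -1.18985760e-01]), 'dq': array([0.00037483, 0.00088506, 0.00248164, 0.0002388 , 0.00036614,
       0.00057186]), 'effort': array([ 1.99771762e-05, -3.93683231e+01, -3.70174563e+01, -8.63173204e-05,
        7.13426038e-03,  4.31440526e-06]), 'tool_pos': array([ 0.1658863 , -0.6019361 ,  0.23004439]), 'tool_rot': array([-2.49786293e+00,  1.90289432e+00,  2.33187592e-03]), 'contact_force': array([ 0.62947198, -0.59652845, -0.13514652]), 'wrist_torque': array([-2.37012753e-02, -1.44510571e-02,  7.18149152e-05]), 'opening': 0.08528063520335837}
top 49.67403598171774 247.39863418910625 194.64198855515798 (array([ 0.52894337, -0.06383588,  0.94608705]), array([ 0.08122877, -0.04708017, -0.99581919]))
stud_a_mid {'uv': [140.9, 265.0], 'score': 0.83} [0.4375 0.1432 0.016 ]
stud_black_mid {'uv': [226.4, 256.0], 'score': 0.82} [ 0.4607 -0.0447  0.016 ]
mouth {'uv': [186.0, 178.0], 'score': 0.78} [0.6299 0.047  0.042 ]
rails {'uv': [190.1, 142.7], 'score': 0.8} [0.7081 0.0404 0.042 ]
side 48.26883019651348 260.57809235603116 186.5498061857371 (array([0.5322574 , 0.67951042, 0.57009524]), array([ 0.0774606 , -0.82651073, -0.55781337]))
stud_a_mid {'uv': [338.0, 287.6], 'score': 0.77} [0.4393 0.1419 0.016 ]
stud_black_mid {'uv': [323.2, 221.9], 'score': 0.62} [ 0.458  -0.0427  0.016 ]
mouth {'uv': [232.7, 232.4], 'score': 0.71} [0.6373 0.0408 0.042 ]
rails {'uv': [194.8, 233.8], 'score': 0.85} [0.7093 0.0517 0.042 ]
```

```bash
python3 -c "
import cv2
for n in('top0','side0'):
    cv2.imwrite(f'pics/{n}b.png',cv2.resize(cv2.imread(f'pics/{n}.png'),(800,600)))"
```

```text
(no output)
```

View pics/top0b.png

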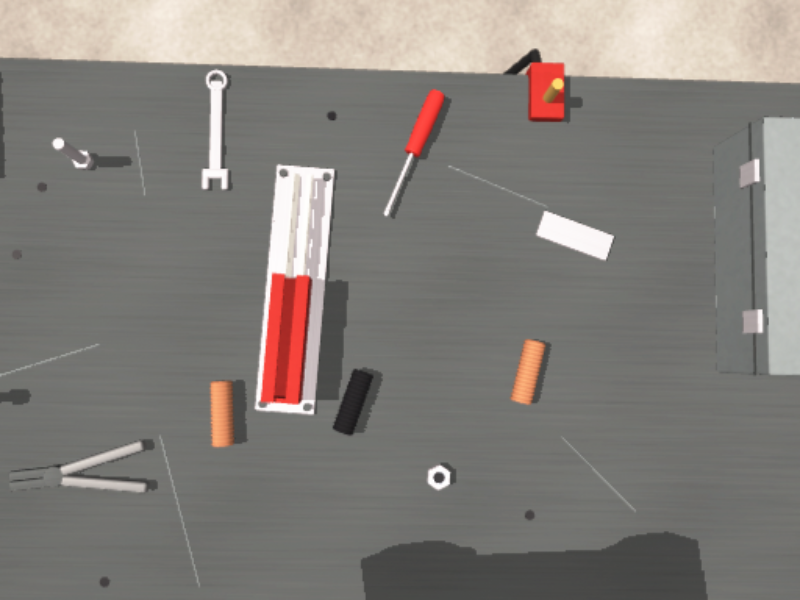

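View pics/side0b.png

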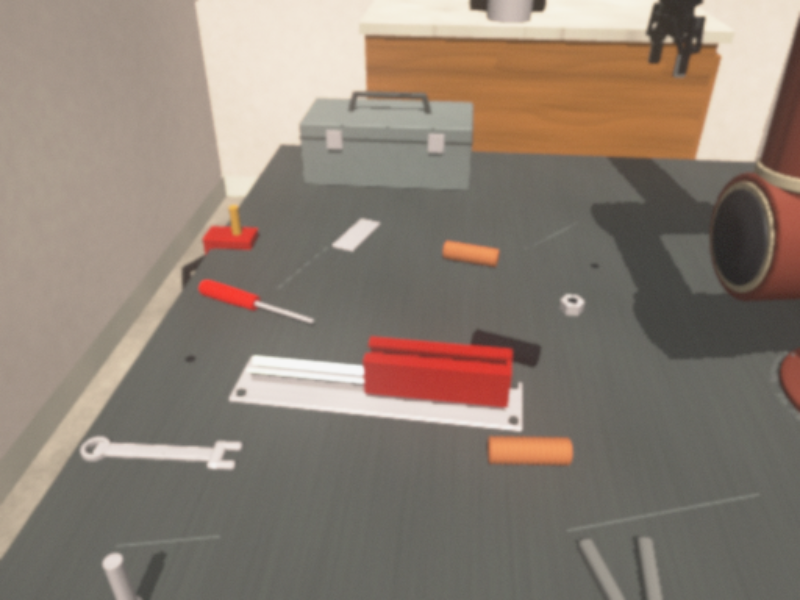

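The top view shows the tube mouth facing away from the robot, at about (290,275) in the 800x600 view. The rails run up and away from it. The copper studs are at (222,413) and (528,372), and the black one is at (352,402). Next I'll measure them precisely.

```bash
cat >> h.py <<'E'
def orange(p):
    h=cv2.cvtColor(p["color"],cv2.COLOR_RGB2HSV)
    return cv2.inRange(h,(6,90,120),(18,255,255))
def studs(p,amin=200):
    m=orange(p);n,l,s,c=cv2.connectedComponentsWithStats(m);C=cloud(p);out=[]
    for i in range(1,n):
        if s[i,4]<amin: continue
        k=(l==i)&(p["depth"]>0);X=C[k]
        v,u=np.nonzero(l==i);r=cv2.minAreaRect(np.stack([u,v],1).astype(np.float32))
        b=cv2.boxPoints(r)
        zt=np.percentile(X[:,2],90)
        out.append((r[0],np.round(X.mean(0),4),np.round(zt,4),[np.round(atz(p,q,zt-.010),4) for q in b]))
    return out
E
python3 - <<'E'
from h import *
for n in("top","side"):
    p=imaging.get_image(n);C=cloud(p);print(n)
    for o in studs(p):
        b=np.array(o[3]);e=sorted([(np.linalg.norm(b[i]-b[(i+1)%4]),i) for i in range(4)])
        i=e[-1][1];d=b[(i+1)%4]-b[i]
        print(o[0],"mean",o[1],"ztop",o[2],"ctr",b.mean(0).round(4),"len/wid",e[-1][0].round(4),e[0][0].round(4),"ang",np.degrees(np.arctan2(d[1],d[0])).round(1))
    hs=cv2.cvtColor(p["color"],cv2.COLOR_RGB2HSV)
    red=(cv2.inRange(hs,(0,150,90),(5,255,255))|cv2.inRange(hs,(175,150,90),(180,255,255)))>0
    k=red&(abs(C[...,2]-.0705)<.006)&(abs(C[...,0]-.55)<.15)&(abs(C[...,1]-.05)<.08)
    X=C[k];print(len(X),np.median(X[:,2]))
    v,u=np.nonzero(k);b=cv2.boxPoints(cv2.minAreaRect(np.stack([u,v],1).astype(np.float32)))
    b=np.array([atz(p,q,.0705) for q in b]);print(b.round(4),b.mean(0),[np.linalg.norm(b[i]-b[(i+1)%4]).round(4) for i in range(4)])
    r=cv2.minAreaRect((X[:,:2]*1000).astype(np.float32));print("cloud rect",r)
    # table check
    print("table z",np.median(C[230:300,300:330,2]))
E
```

```text
top
(337.4117431640625, 237.3529510498047) mean [ 0.5069 -0.29    0.0264] ztop 0.0313 ctr [ 0.5072 -0.2915  0.0213] len/wid 0.091 0.0313 ang 166.0
(141.0, 264.5) mean [0.4397 0.1399 0.0271] ztop 0.0314 ctr [0.4393 0.1418 0.0214] len/wid 0.0891 0.0304 ang -177.8
1344 0.06984564285494008
[[0.4624 0.0781 0.0705]
 [0.6343 0.0687 0.0705]
 [0.631  0.0186 0.0705]
 [0.459  0.0288 0.0705]] [0.54667654 0.0485759  0.0705    ] [np.float64(0.1721), np.float64(0.0502), np.float64(0.1723), np.float64(0.0495)]
cloud rect ((546.6766967773438, 48.964385986328125), (49.69457244873047, 172.0170440673828), 86.77832794189453)
table z -0.0005627185576778033
side
(345.9068603515625, 61.51506805419922) mean [ 0.2367 -1.4941 -0.0667] ztop 0.0635 ctr [ 0.3338 -1.1764  0.0535] len/wid 1.1741 0.7235 ang 177.2
(300.75677490234375, 161.54054260253906) mean [ 0.5066 -0.2856  0.0208] ztop 0.0305 ctr [ 0.5074 -0.2867  0.0205] len/wid 0.0975 0.0621 ang 167.1
(339.0, 288.0) mean [0.4389 0.1495 0.0234] ztop 0.031 ctr [0.4384 0.147  0.021 ] len/wid 0.0954 0.0419 ang -174.8
1438 0.07017191991117097
[[0.6313 0.0798 0.0705]
 [0.6361 0.0199 0.0705]
 [0.4568 0.0307 0.0705]
 [0.4627 0.0885 0.0705]] [0.54674836 0.05472763 0.0705    ] [np.float64(0.0601), np.float64(0.1796), np.float64(0.0581), np.float64(0.1688)]
cloud rect ((545.6988525390625, 51.385196685791016), (53.76896286010742, 172.85365295410156), 86.87738037109375)
table z 0.01845666302810776
```

```bash
cat >> h.py <<'E'
from scipy.spatial.transform import Rotation as Ro
def go(x,y,z,yaw):
    o=monitor.get_obs();R=Ro.from_rotvec(o["tool_rot"]).as_matrix()
    d=R.T@(np.array([x,y,z])-o["tool_pos"])
    cy=np.degrees(np.arctan2(R[1,0],R[0,0]));r=-(((yaw-cy)+180)%360-180)
    print("t",round(o["t"],2),"pos",o["tool_pos"].round(4),"yaw",cy.round(2),"F",o["contact_force"].round(1),"open",round(o["opening"],4),"tilt",R[:,2].round(4))
    print("shift",d.round(4),"roll",np.radians(r).round(4))
M=np.array([.6325,.0437]);E_=np.array([-.9984,.0567])
def mo(x,y=0): return M+E_*x+np.array([-E_[1],E_[0]])*y   # note y sign unused
E
python3 -c "
from h import *
go(.5072,-.2905,.12,-104);go(.5072,-.2905,.004,-104)"
```

```text
t 0.6 pos [ 0.166  -0.6025  0.2313] yaw -74.6 F [ 0.  -0.4 -0.3] open 0.0856 tilt [ 0.  0. -1.]
shift [-0.2102 -0.4118  0.1113] roll 0.5132
t 0.6 pos [ 0.166  -0.6025  0.2313] yaw -74.6 F [ 0.  -0.4 -0.3] open 0.0856 tilt [ 0.  0. -1.]
shift [-0.2102 -0.4118  0.2273] roll 0.5132
```

Call:
step_arm(
  targets=[-0.21, -0.412, 0.1, 0.513, -0.21, -0.412, 0.1, 0.513, -0.21, -0.412, 0.1, 0.513, -0.21, -0.412, 0.1, 0.513, -0.21, -0.412, 0.1, 0.513, -0.21, -0.412, 0.1, 0.513, -0.21, -0.412, 0.1, 0.513, -0.21, -0.412, 0.1, 0.513, -0.21, -0.412, 0.1, 0.513, -0.21, -0.412, 0.1, 0.513, -0.21, -0.412, 0.1, 0.513, -0.21, -0.412, 0.1, 0.513],
  grip=0.085,
  force=60,
)

```text
t: 1.6
tool_pos: [0.5096, -0.2869, 0.1301]
tool_rot: [-1.938, 2.471, 0.003]
contact_force: [0.1, -0.0, 0.2]
opening: 0.0849
```

```bash
python3 -c "
from h import *
go(.5072,-.2905,.004,-104)
p=imaging.get_image('side');save(p,'s1')"
```

```text
t 1.6 pos [ 0.5096 -0.2869  0.1301] yaw -103.8 F [ 0.1 -0.   0.2] open 0.0849 tilt [-1.e-04  2.e-03 -1.e+00]
shift [0.0043 0.0014 0.1261] roll 0.0035
```

View pics/s1.png

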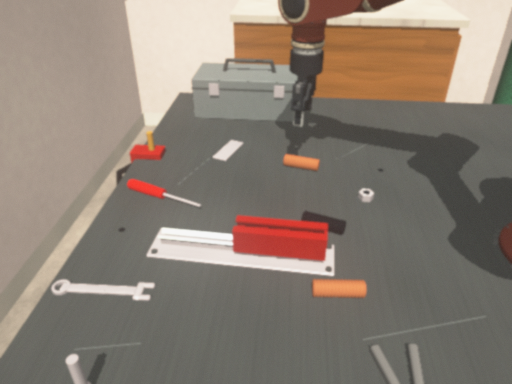

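The gripper is above the far stud, which is at pixel (301,162). I'll descend and grip it.

Call:
step_arm(
  targets=[0.004, 0.001, 0.03, 0.003, 0.004, 0.001, 0.06, 0.003, 0.004, 0.001, 0.09, 0.003, 0.004, 0.001, 0.11, 0.003, 0.004, 0.001, 0.12, 0.003, 0.004, 0.001, 0.126, 0.003, 0.004, 0.001, 0.126, 0.003, 0.004, 0.001, 0.126, 0.003, 0.004, 0.001, 0.126, 0.003],
)

```text
t: 2.4
tool_pos: [0.5095, -0.2903, 0.0056]
tool_rot: [-1.935, 2.472, -0.001]
contact_force: [0.7, -0.4, 0.4]
opening: 0.085
```

Call:
step_arm(
  targets=[0, 0, 0, 0, 0, 0, 0, 0, 0, 0, 0, 0, 0, 0, 0, 0, 0, 0, 0, 0, 0, 0, 0, 0, 0, 0, 0, 0, 0, 0, 0, 0, 0, 0, 0, 0, 0, 0, 0, 0],
  grip=0.02,
  force=60,
)

```text
t: 3.23
tool_pos: [0.5101, -0.2916, 0.0069]
tool_rot: [-1.935, 2.472, -0.005]
contact_force: [-1.9, -2.7, 6.1]
opening: 0.03
```

Call:
step_arm(
  targets=[0, 0, -0.03, 0, 0, 0, -0.06, 0, 0, 0, -0.1, 0, 0, 0, -0.13, 0, 0, 0, -0.15, 0, 0, 0, -0.15, 0, 0, 0, -0.15, 0, 0, 0, -0.15, 0, 0, 0, -0.15, 0],
)

```text
t: 3.98
tool_pos: [0.5076, -0.2898, 0.1526]
tool_rot: [-1.936, 2.473, 0.005]
contact_force: [-0.9, -0.4, -5.8]
opening: 0.0298
```

```bash
python3 -c "
from h import *
print(mo(-70))
go(*mo(-.070),.12,-93.25);go(*mo(-.070),.031,-93.25)
p=imaging.get_image('side');save(p,'s2')"
```

```text
[70.5205 -3.9253]
t 3.98 pos [ 0.5076 -0.2898  0.1526] yaw -103.89 F [-0.9 -0.4 -5.8] open 0.0298 tilt [-0.0016  0.003  -1.    ]
shift [-0.3666 -0.1101  0.0333] roll -0.1856
t 3.98 pos [ 0.5076 -0.2898  0.1526] yaw -103.89 F [-0.9 -0.4 -5.8] open 0.0298 tilt [-0.0016  0.003  -1.    ]
shift [-0.3663 -0.1103  0.1223] roll -0.1856
```

View pics/s2.png

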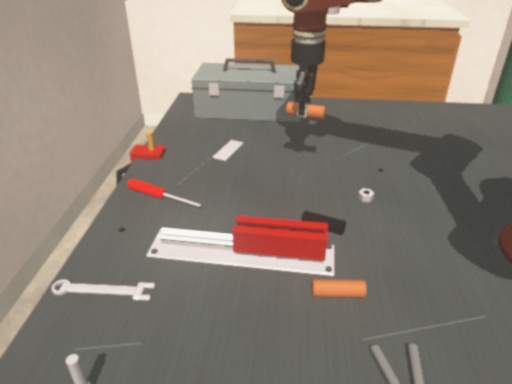

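The stud is held at an opening of 30 mm, with 5.8 N of weight. Next I'll carry it over the rails.

Call:
step_arm(
  targets=[-0.366, -0.11, 0.03, -0.185, -0.366, -0.11, 0.03, -0.185, -0.366, -0.11, 0.03, -0.185, -0.366, -0.11, 0.03, -0.185, -0.366, -0.11, 0.03, -0.185, -0.366, -0.11, 0.03, -0.185, -0.366, -0.11, 0.03, -0.185, -0.366, -0.11, 0.03, -0.185, -0.366, -0.11, 0.03, -0.185, -0.366, -0.11, 0.03, -0.185, -0.366, -0.11, 0.03, -0.185, -0.366, -0.11, 0.03, -0.185],
)

```text
t: 5.03
tool_pos: [0.7014, 0.0394, 0.1212]
tool_rot: [2.157, -2.281, -0.008]
contact_force: [0.8, -0.9, -6.2]
opening: 0.0298
```

```bash
python3 -c "
from h import *
go(*mo(-.070),.033,-93.25)
p=imaging.get_image('side');save(p,'s3')
for o in studs(p,60): print(o[0],o[1],o[2])
p=imaging.get_image('top')
for o in studs(p,60): print(o[0],o[1],o[2])"
```

```text
t 5.03 pos [0.7014 0.0394 0.1212] yaw -93.21 F [ 0.8 -0.9 -6.2] open 0.0298 tilt [-0.005   0.0021 -1.    ]
shift [-0.0003 -0.0014  0.0882] roll 0.0008
(299.90179443359375, 49.73705291748047) [ 0.2792 -1.0186  0.0677] 0.4406
(298.3189697265625, 2.577585220336914) [0.5364 0.0931 0.4657] 0.4708
(305.0, 13.500007629394531) [0.5237 0.0961 0.4576] 0.4639
(180.0, 97.0) [0.7033 0.0748 0.3279] 0.3311
(150.0, 140.5) [ 0.9158 -0.3316  0.0347] 0.0648
(179.5, 191.0) [0.733  0.044  0.1322] 0.1445
(211.5, 193.5) [0.6736 0.0403 0.1308] 0.1449
(339.0, 288.0) [0.4389 0.1494 0.0233] 0.0309
(353.3000183105469, 57.600006103515625) [ 0.9071 -0.3182  0.0433] 0.0655
(179.46922302246094, 151.2461700439453) [0.6641 0.0423 0.1858] 0.4616
```

View pics/s3.png

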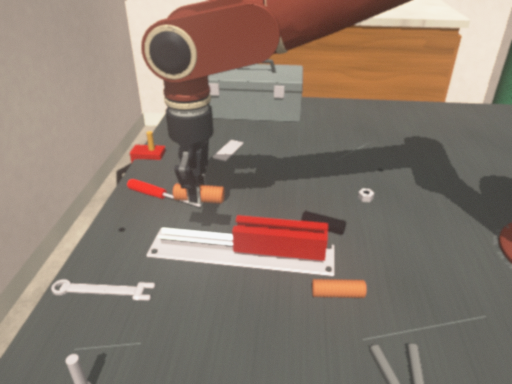

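The stud is level in the grip, above the rails, with its centre about 8 mm above the TCP. I'll lower it gently.

Call:
step_arm(
  targets=[0, -0.001, 0.02, 0, 0, -0.001, 0.04, 0, 0, -0.001, 0.06, 0, 0, -0.001, 0.075, 0, 0, -0.001, 0.08, 0, 0, -0.001, 0.083, 0, 0, -0.001, 0.086, 0, 0, -0.001, 0.087, 0, 0, -0.001, 0.087, 0, 0, -0.001, 0.087, 0],
)

```text
t: 5.97
tool_pos: [0.703, 0.038, 0.0367]
tool_rot: [-2.156, 2.285, 0.004]
contact_force: [0.4, 0.1, -5.3]
opening: 0.0296
```

```bash
python3 -c "
from h import *
go(*mo(-.070),.033,-93.25)
p=imaging.get_image('side');save(p,'s4')
for o in studs(p,60): print(o[0],o[1],o[2])"
```

```text
t 5.97 pos [0.703  0.038  0.0367] yaw -93.34 F [ 0.4  0.1 -5.3] open 0.0296 tilt [-0.0014  0.0021 -1.    ]
shift [-0.0017  0.0007  0.0037] roll -0.0015
(256.1200866699219, 59.31959533691406) [ 0.605  -0.0333  0.3616] 0.4438
(380.97418212890625, 62.82731628417969) [ 0.0403 -1.4881 -0.1112] 0.0345
(150.0, 140.5) [ 0.911  -0.3192  0.0411] 0.0656
(183.5, 226.5) [0.7321 0.0502 0.0538] 0.0612
(213.0, 229.0) [0.6746 0.0459 0.0522] 0.0606
(339.0, 288.0) [0.439  0.1496 0.0235] 0.0311
```

Call:
step_arm(
  targets=[-0.0015, 0, 0.001, 0, -0.0015, 0, 0.002, 0, -0.0015, 0, 0.003, 0, -0.0015, 0, 0.004, 0, -0.0015, 0, 0.004, 0, -0.0015, 0, 0.004, 0],
)

```text
t: 6.52
tool_pos: [0.7036, 0.04, 0.0339]
tool_rot: [-2.155, 2.284, 0.004]
contact_force: [-2.3, 2.3, 2.3]
opening: 0.0299
```

```bash
python3 -c "
from h import *
go(*mo(-.070),.033,-93.25)
p=imaging.get_image('side');save(p,'s4')
for o in studs(p,60): print(o[0],o[1],o[2])"
```

```text
t 6.52 pos [0.7036 0.04   0.0339] yaw -93.33 F [-2.3  2.3  2.3] open 0.0299 tilt [-4.0e-04  2.7e-03 -1.0e+00]
shift [0.0003 0.0012 0.0009] roll -0.0014
(257.2038269042969, 59.11923599243164) [ 0.6036 -0.0443  0.3584] 0.4453
(381.00537109375, 62.82829284667969) [ 0.0359 -1.4899 -0.1125] 0.0338
(150.0, 140.5) [ 0.9109 -0.3191  0.0412] 0.0653
(182.5, 228.5) [0.7326 0.0528 0.0518] 0.0581
(212.76641845703125, 230.56968688964844) [0.6747 0.048  0.0495] 0.0579
(339.0, 288.0) [0.439  0.1495 0.0235] 0.031
```

View pics/s4.png

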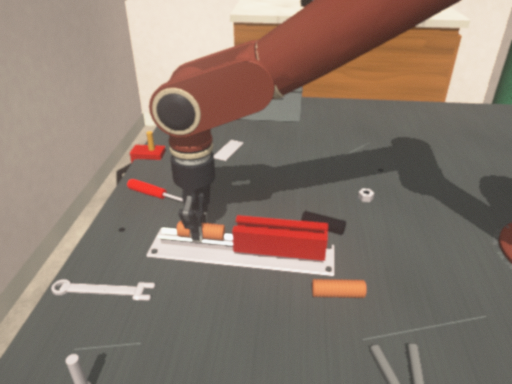

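The force went from −5.8 N to +2.3 N and the stud's top is at 58 mm, so it is lying on the rails. I'll release it, lift and go behind it.

Call:
step_arm(
  targets=[0, 0, 0, 0, 0, 0, 0, 0, 0, 0, 0, 0, 0, 0, 0, 0, 0, 0, -0.02, 0, 0, 0, -0.04, 0, 0, 0, -0.06, 0, 0, 0, -0.07, 0, 0, 0, -0.07, 0],
  grip=0.065,
)

```text
t: 7.32
tool_pos: [0.7059, 0.0395, 0.1078]
tool_rot: [-2.152, 2.281, -0.004]
contact_force: [0.6, 0.5, 0.7]
opening: 0.0651
```

Call:
step_arm(
  targets=[0, -0.03, 0, 0, 0, -0.06, 0, 0, 0, -0.08, 0, 0, 0, -0.08, 0, 0, 0, -0.08, 0, 0, 0, -0.08, 0, 0],
  grip=0.0,
)

```text
t: 7.82
tool_pos: [0.7846, 0.035, 0.1064]
tool_rot: [-2.153, 2.282, -0.001]
contact_force: [-0.7, 0.4, -0.3]
opening: 0.0001
```

```bash
python3 -c "
from h import *
go(*mo(-.150),.037,-93.25)
p=imaging.get_image('side');save(p,'s5')
for o in studs(p,60): print(o[0],o[1],o[2])
p=imaging.get_image('top');save(p,'t5')"
```

```text
t 7.82 pos [0.7846 0.035  0.1064] yaw -93.33 F [-0.7  0.4 -0.3] open 0.0001 tilt [ 0.0033  0.0024 -1.    ]
shift [0.0001 0.0026 0.0694] roll -0.0015
(179.18702697753906, 41.909812927246094) [0.7045 0.0842 0.4143] 0.4475
(284.4828186035156, 11.472111701965332) [0.5505 0.0965 0.4577] 0.4641
(242.50003051757812, 26.5) [0.6039 0.0916 0.4352] 0.4459
(351.6256103515625, 62.35110092163086) [ 0.1564 -1.4927 -0.0788] 0.0553
(131.01380920410156, 103.23755645751953) [0.7829 0.0704 0.3131] 0.3163
(199.88247680664062, 230.2144317626953) [0.6994 0.0481 0.0488] 0.0568
(339.0, 288.0) [0.4389 0.1494 0.0234] 0.0311
```

View pics/s5.png

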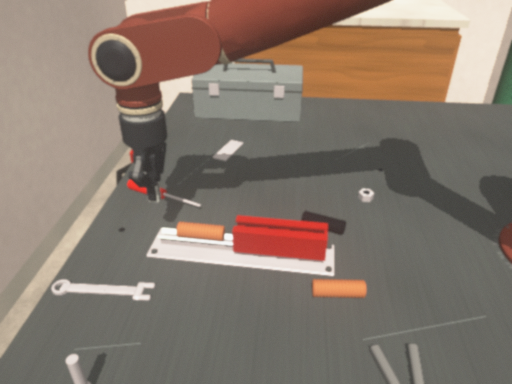

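The stud lies straight on the rails at pixel (200,230). I'll descend behind it and push.

Call:
step_arm(
  targets=[0, 0, 0.03, 0, 0, 0, 0.05, 0, 0, 0, 0.065, 0, 0, 0, 0.069, 0, 0, 0, 0.069, 0, 0, 0, 0.069, 0, 0, 0, 0.069, 0],
)

```text
t: 8.5
tool_pos: [0.7862, 0.0352, 0.0406]
tool_rot: [-2.151, 2.28, -0.006]
contact_force: [-0.4, -0.4, 0.3]
opening: -0.0001
```

Call:
step_arm(
  targets=[0, 0.01, 0, 0, 0, 0.02, 0, 0, 0, 0.028, 0, 0, 0, 0.035, 0, 0, 0, 0.042, 0, 0, 0, 0.049, 0, 0, 0, 0.056, 0, 0, 0, 0.063, 0, 0, 0, 0.07, 0, 0, 0, 0.07, 0, 0],
)

```text
t: 9.33
tool_pos: [0.7176, 0.0391, 0.0424]
tool_rot: [-2.149, 2.277, -0.011]
contact_force: [2.4, 0.3, 2.6]
opening: -0.0001
```

```bash
python3 -c "
from h import *
go(*mo(-.025),.037,-93.25)
p=imaging.get_image('side');save(p,'s6')
for o in studs(p,60): print(o[0],o[1],o[2])"
```

```text
t 9.33 pos [0.7176 0.0391 0.0424] yaw -93.32 F [2.4 0.3 2.6] open -0.0001 tilt [ 0.0126  0.0018 -0.9999]
shift [0.0003 0.0602 0.0046] roll -0.0012
(249.86297607421875, 60.747039794921875) [0.6072 0.0128 0.3757] 0.4478
(360.7945251464844, 15.95206069946289) [0.4544 0.1029 0.4556] 0.4628
(381.0059814453125, 62.33658218383789) [ 0.0527 -1.4901 -0.1079] 0.0377
(150.1241455078125, 140.4896697998047) [ 0.9106 -0.3185  0.0415] 0.0655
(214.19308471679688, 231.56930541992188) [0.6714 0.05   0.049 ] 0.0571
(339.0, 288.0) [0.4389 0.1495 0.0234] 0.0312
```

View pics/s6.png

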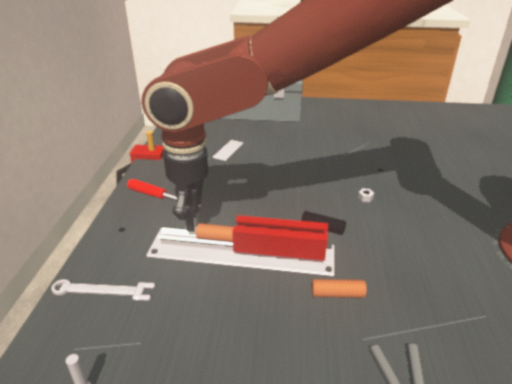

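The stud is entering the mouth at about (233,232) with little force, so I'll continue.

Call:
step_arm(
  targets=[0, 0.008, 0.002, 0, 0, 0.016, 0.003, 0, 0, 0.024, 0.003, 0, 0, 0.032, 0.003, 0, 0, 0.039, 0.003, 0, 0, 0.046, 0.003, 0, 0, 0.053, 0.003, 0, 0, 0.06, 0.003, 0, 0, 0.06, 0.003, 0, 0, 0.06, 0.003, 0],
)

```text
t: 10.22
tool_pos: [0.6605, 0.0423, 0.0414]
tool_rot: [-2.146, 2.275, -0.018]
contact_force: [4.9, -0.7, 3.7]
opening: -0.0001
```

```bash
python3 -c "
from h import *
go(*mo(-.025),.037,-93.25)
p=imaging.get_image('side');save(p,'s7')
for o in studs(p,20): print(o[0],o[1],o[2])"
```

```text
t 10.22 pos [0.6605 0.0423 0.0414] yaw -93.34 F [ 4.9 -0.7  3.7] open -0.0001 tilt [ 0.0186  0.0016 -0.9998]
shift [0.0002 0.0031 0.0043] roll -0.0015
(372.0, 3.0) [0.4398 0.0942 0.4704] 0.4729
(425.75006103515625, 4.249969482421875) [0.3785 0.1067 0.4722] 0.4753
(318.6286926269531, 61.772613525390625) [ 0.3309 -0.722   0.1358] 0.4145
(396.60003662109375, 9.29998779296875) [0.4117 0.1049 0.465 ] 0.4678
(310.7500305175781, 53.74999237060547) [0.5136 0.0932 0.4042] 0.4073
(150.09901428222656, 140.49009704589844) [ 0.9155 -0.3312  0.0351] 0.0649
(212.5228271484375, 146.18019104003906) [0.6588 0.0783 0.2481] 0.2511
(228.5, 232.5) [0.6427 0.0527 0.0499] 0.0574
(508.5, 248.5) [ 0.0959 -0.0006  0.0113] 0.0128
(339.0, 288.0) [0.439  0.1495 0.0235] 0.0311
```

View pics/s7.png

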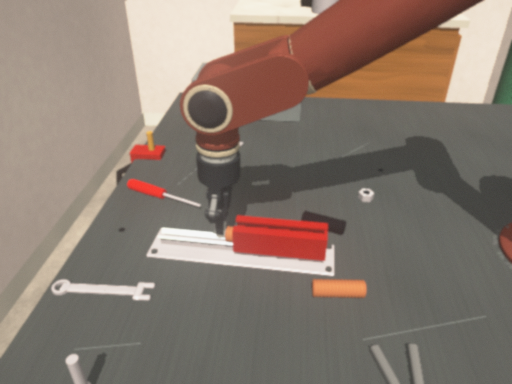

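The first stud is more than half in, with its tail at about (228,232) and its centre near x = +28 mm. I'll back off and go to the second.

Call:
step_arm(
  targets=[0, -0.02, 0, 0, 0, -0.03, 0, 0, 0, -0.03, -0.03, 0, 0, -0.03, -0.06, 0, 0, -0.03, -0.1, 0, 0, -0.03, -0.12, 0, 0, -0.03, -0.12, 0, 0, -0.03, -0.12, 0],
  grip=0.085,
)

```text
t: 10.93
tool_pos: [0.6887, 0.0405, 0.1635]
tool_rot: [-2.145, 2.274, -0.02]
contact_force: [0.2, 0.0, 0.2]
opening: 0.0849
```

```bash
python3 -c "
from h import *
go(.4393,.1415,.12,-87.8)"
```

```text
t 10.93 pos [0.6887 0.0405 0.1635] yaw -93.33 F [0.2 0.  0.2] open 0.0849 tilt [ 0.0201  0.0016 -0.9998]
shift [-0.0862  0.2557  0.0386] roll -0.0966
```

Call:
step_arm(
  targets=[-0.086, 0.256, 0.035, -0.097, -0.086, 0.256, 0.035, -0.097, -0.086, 0.256, 0.035, -0.097, -0.086, 0.256, 0.035, -0.097, -0.086, 0.256, 0.035, -0.097, -0.086, 0.256, 0.035, -0.097, -0.086, 0.256, 0.035, -0.097, -0.086, 0.256, 0.035, -0.097, -0.086, 0.256, 0.035, -0.097, -0.086, 0.256, 0.035, -0.097],
)

```text
t: 11.77
tool_pos: [0.4388, 0.141, 0.1227]
tool_rot: [-2.254, 2.168, -0.02]
contact_force: [-0.4, -0.5, 0.1]
opening: 0.0854
```

```bash
python3 -c "
from h import *
go(.4393,.1415,.004,-87.8)"
```

```text
t 11.77 pos [0.4388 0.141  0.1227] yaw -87.78 F [-0.4 -0.5  0.1] open 0.0854 tilt [ 0.0185  0.0011 -0.9998]
shift [-0.0004  0.0016  0.1187] roll 0.0004
```

Call:
step_arm(
  targets=[0, 0.001, 0.03, 0, 0, 0.001, 0.06, 0, 0, 0.001, 0.085, 0, 0, 0.001, 0.105, 0, 0, 0.001, 0.113, 0, 0, 0.001, 0.118, 0, 0, 0.001, 0.118, 0, 0, 0.001, 0.118, 0, 0, 0.001, 0.118, 0],
)

```text
t: 12.52
tool_pos: [0.4415, 0.1412, 0.0062]
tool_rot: [-2.252, 2.167, -0.022]
contact_force: [-0.1, 0.2, 0.2]
opening: 0.085
```

Call:
step_arm(
  targets=[0, 0, 0, 0, 0, 0, 0, 0, 0, 0, 0, 0, 0, 0, 0, 0, 0, 0, 0, 0, 0, 0, 0, 0, 0, 0, 0, 0, 0, 0, 0, 0, 0, 0, 0, 0, 0, 0, 0, 0],
  grip=0.02,
  force=60,
)

```text
t: 13.35
tool_pos: [0.4419, 0.1414, 0.007]
tool_rot: [-2.252, 2.167, -0.023]
contact_force: [-2.1, -0.8, 6.2]
opening: 0.0297
```

Call:
step_arm(
  targets=[0, 0, -0.03, 0, 0, 0, -0.06, 0, 0, 0, -0.1, 0, 0, 0, -0.13, 0, 0, 0, -0.15, 0, 0, 0, -0.15, 0, 0, 0, -0.15, 0, 0, 0, -0.15, 0],
)

```text
t: 14.02
tool_pos: [0.437, 0.1408, 0.1542]
tool_rot: [-2.255, 2.169, -0.019]
contact_force: [-0.9, 0.0, -3.2]
opening: 0.0296
```

```bash
python3 -c "
from h import *
go(*mo(-.078),.12,-93.25)
p=imaging.get_image('side');save(p,'s8')
for o in studs(p,20): print(o[0],o[1],o[2])"
```

```text
t 14.02 pos [0.437  0.1408 0.1542] yaw -87.79 F [-0.9  0.  -3.2] open 0.0296 tilt [ 0.0176  0.0011 -0.9998]
shift [ 0.1121 -0.2686  0.0389] roll 0.0954
(425.0, 50.5) [ 0.314  -0.0139  0.3692] 0.4757
(414.0, 7.5) [0.3976 0.105  0.4709] 0.4744
(293.60089111328125, 60.46501922607422) [ 0.527  -1.4812 -0.0428] 0.0709
(370.4734802246094, 109.89823913574219) [0.4371 0.1757 0.3612] 0.364
(150.13526916503906, 140.4877166748047) [ 0.9104 -0.3181  0.0419] 0.0657
(333.0, 220.0) [0.4627 0.143  0.1646] 0.1779
(371.0, 220.5) [0.4023 0.1405 0.163 ] 0.1782
(228.5, 233.0) [0.6426 0.053  0.0501] 0.058
```

View pics/s8.png

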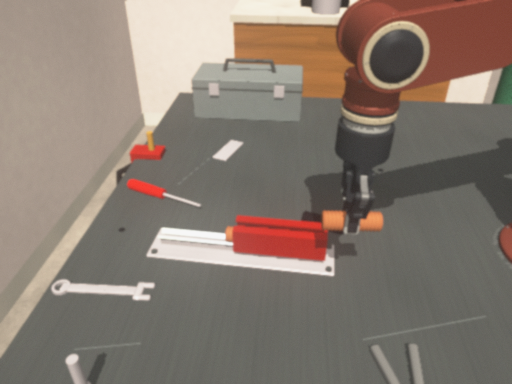

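It is held and level. I'll carry it to the rails; the first stud's tail shows at (228,233).

Call:
step_arm(
  targets=[0.112, -0.27, 0.03, 0.095, 0.112, -0.27, 0.03, 0.095, 0.112, -0.27, 0.03, 0.095, 0.112, -0.27, 0.03, 0.095, 0.112, -0.27, 0.03, 0.095, 0.112, -0.27, 0.03, 0.095, 0.112, -0.27, 0.03, 0.095, 0.112, -0.27, 0.03, 0.095, 0.112, -0.27, 0.03, 0.095, 0.112, -0.27, 0.03, 0.095],
)

```text
t: 14.9
tool_pos: [0.7096, 0.0394, 0.1245]
tool_rot: [-2.152, 2.277, -0.01]
contact_force: [0.2, -0.1, -2.5]
opening: 0.03
```

```bash
python3 -c "
from h import *
go(*mo(-.080),.034,-93.25)
p=imaging.get_image('side');save(p,'s9')
for o in studs(p,20)[-4:]: print(o[0],o[1],o[2])"
```

```text
t 14.9 pos [0.7096 0.0394 0.1245] yaw -93.25 F [ 0.2 -0.1 -2.5] open 0.03 tilt [ 0.0107  0.0015 -0.9999]
shift [ 0.0003 -0.0019  0.0905] roll 0.0001
(150.13526916503906, 140.4877166748047) [ 0.9104 -0.3185  0.0419] 0.0664
(174.0, 189.5) [0.7432 0.0396 0.1327] 0.1479
(206.5, 191.5) [0.6829 0.0394 0.1337] 0.1484
(229.0, 233.0) [0.6427 0.0521 0.0497] 0.0575
```

Call:
step_arm(
  targets=[0, -0.002, 0.02, 0, 0, -0.002, 0.04, 0, 0, -0.002, 0.06, 0, 0, -0.002, 0.075, 0, 0, -0.002, 0.08, 0, 0, -0.002, 0.084, 0, 0, -0.002, 0.087, 0, 0, -0.002, 0.089, 0, 0, -0.002, 0.091, 0, 0, -0.002, 0.091, 0, 0, -0.002, 0.091, 0],
)

```text
t: 15.87
tool_pos: [0.7132, 0.0398, 0.0356]
tool_rot: [-2.151, 2.275, -0.013]
contact_force: [0.5, 0.1, -2.6]
opening: 0.0299
```

```bash
python3 -c "
from h import *
go(*mo(-.080),.033,-93.25)
p=imaging.get_image('side');save(p,'s10')
for o in studs(p,20)[-4:]: print(o[0],o[1],o[2])"
```

```text
t 15.87 pos [0.7132 0.0398 0.0356] yaw -93.22 F [ 0.5  0.1 -2.6] open 0.0299 tilt [ 0.0137  0.0013 -0.9999]
shift [0.0006 0.0008 0.0026] roll 0.0006
(183.5, 147.5) [0.7059 0.0753 0.2426] 0.2461
(178.0, 227.5) [0.7427 0.0519 0.0525] 0.0598
(208.0, 230.0) [0.6845 0.0477 0.051 ] 0.0597
(228.5, 233.0) [0.6428 0.052  0.0495] 0.0571
```

View pics/s10.png

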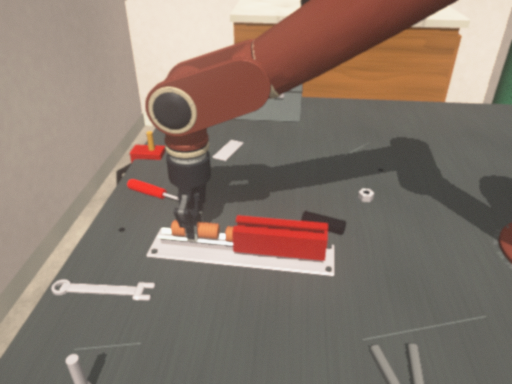

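The second stud is 2 mm above the rails with a gap to the first one, at (222,232). I'll lower it, release, lift and go behind.

Call:
step_arm(
  targets=[0, 0, 0.001, 0, 0, 0, 0.002, 0, 0, 0, 0.003, 0, 0, 0, 0.004, 0, 0, 0, 0.004, 0, 0, 0, 0.004, 0],
)

```text
t: 16.42
tool_pos: [0.7138, 0.04, 0.0335]
tool_rot: [-2.15, 2.274, -0.014]
contact_force: [-3.3, 1.8, 4.2]
opening: 0.03
```

Call:
step_arm(
  targets=[0, 0, 0, 0, 0, 0, 0, 0, 0, 0, 0, 0, 0, 0, 0, 0, 0, 0, -0.02, 0, 0, 0, -0.04, 0, 0, 0, -0.06, 0, 0, 0, -0.07, 0, 0, 0, -0.07, 0],
  grip=0.065,
)

```text
t: 17.17
tool_pos: [0.715, 0.0398, 0.1073]
tool_rot: [-2.147, 2.271, -0.021]
contact_force: [-0.0, -0.3, 0.5]
opening: 0.0647
```

Call:
step_arm(
  targets=[0, -0.03, 0, 0, 0, -0.06, 0, 0, 0, -0.08, 0, 0, 0, -0.08, 0, 0, 0, -0.08, 0, 0, 0, -0.08, 0, 0],
  grip=0.0,
)

```text
t: 17.67
tool_pos: [0.7936, 0.0353, 0.107]
tool_rot: [-2.149, 2.273, -0.018]
contact_force: [-0.6, -0.3, -0.7]
opening: 0.0001
```

```bash
python3 -c "
from h import *
go(*mo(-.160),.036,-93.25)
p=imaging.get_image('side');save(p,'s11')
for o in studs(p,20)[-3:]: print(o[0],o[1],o[2])"
```

```text
t 17.67 pos [0.7936 0.0353 0.107 ] yaw -93.22 F [-0.6 -0.3 -0.7] open 0.0001 tilt [ 0.0178  0.0014 -0.9998]
shift [0.0009 0.0026 0.071 ] roll 0.0005
(194.2843017578125, 229.7651824951172) [0.71   0.048  0.0491] 0.0568
(228.5, 233.0) [0.643  0.0512 0.0489] 0.0577
(507.9699401855469, 252.78997802734375) [0.1011 0.0109 0.0103] 0.0124
```

View pics/s11.png

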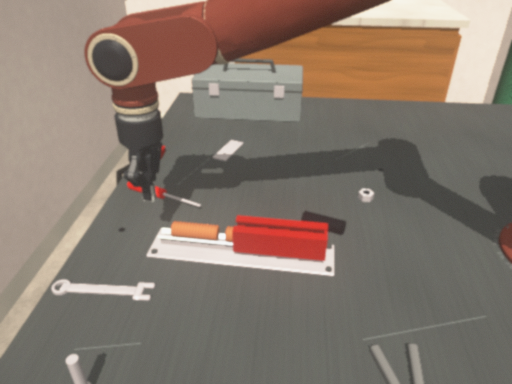

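Both studs are in line at (194,230) and (228,233). I'll descend and push.

Call:
step_arm(
  targets=[0, 0, 0.03, 0, 0, 0, 0.05, 0, 0, 0, 0.065, 0, 0, 0, 0.071, 0, 0, 0, 0.071, 0, 0, 0, 0.071, 0, 0, 0, 0.071, 0],
)

```text
t: 18.3
tool_pos: [0.796, 0.0355, 0.0386]
tool_rot: [-2.147, 2.271, -0.021]
contact_force: [-0.3, 0.2, 0.2]
opening: -0.0003
```

Call:
step_arm(
  targets=[0, 0.01, 0, 0, 0, 0.02, 0, 0, 0, 0.027, 0, 0, 0, 0.034, 0, 0, 0, 0.041, 0, 0, 0, 0.048, 0, 0, 0, 0.055, 0, 0, 0, 0.062, 0, 0, 0, 0.069, 0, 0, 0, 0.076, 0, 0, 0, 0.076, 0, 0],
)

```text
t: 19.22
tool_pos: [0.7224, 0.0396, 0.0402]
tool_rot: [-2.143, 2.267, -0.03]
contact_force: [5.7, 0.6, 4.0]
opening: -0.0
```

```bash
python3 -c "
from h import *
go(*mo(-.023),.037,-93.25)
p=imaging.get_image('side');save(p,'s12')
for o in studs(p,20)[-3:]: print(o[0],o[1],o[2])"
```

```text
t 19.22 pos [0.7224 0.0396 0.0402] yaw -93.21 F [5.7 0.6 4. ] open -0.0 tilt [ 2.900e-02  8.000e-04 -9.996e-01]
shift [0.0009 0.0671 0.0012] roll 0.0006
(150.0, 140.5) [ 0.9109 -0.3189  0.0412] 0.0648
(180.0940704345703, 144.55941772460938) [0.7126 0.0754 0.2472] 0.2503
(212.87059020996094, 231.4176483154297) [0.6739 0.0498 0.0489] 0.057
```

View pics/s12.png

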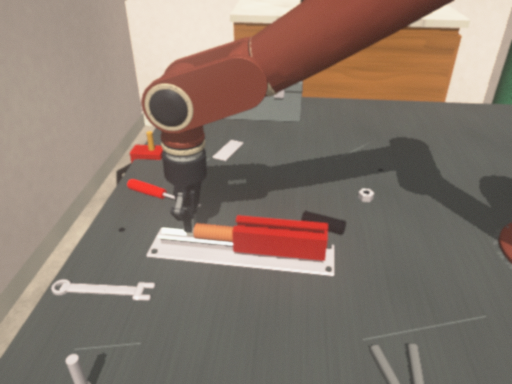

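It is pushing both at 5.7 N. I'll continue most of the way, then approach the end by force.

Call:
step_arm(
  targets=[0, 0.008, 0, 0, 0, 0.016, 0, 0, 0, 0.023, 0, 0, 0, 0.03, 0, 0, 0, 0.037, 0, 0, 0, 0.044, 0, 0, 0, 0.05, 0, 0, 0, 0.056, 0, 0, 0, 0.06, 0, 0, 0, 0.06, 0, 0],
)

```text
t: 20.1
tool_pos: [0.6637, 0.0428, 0.0402]
tool_rot: [-2.141, 2.265, -0.034]
contact_force: [4.1, -0.5, 3.1]
opening: -0.0
```

```bash
python3 -c "
from h import *
go(*mo(-.023),.037,-93.25)
p=imaging.get_image('side');save(p,'s13')
for o in studs(p,20)[-3:]: print(o[0],o[1],o[2])"
```

```text
t 20.1 pos [0.6637 0.0428 0.0402] yaw -93.22 F [ 4.1 -0.5  3.1] open -0.0 tilt [ 3.270e-02  5.000e-04 -9.995e-01]
shift [0.0009 0.0083 0.0029] roll 0.0006
(150.08277893066406, 140.4931182861328) [ 0.9105 -0.318   0.0419] 0.066
(215.0, 147.5) [0.6541 0.0791 0.2481] 0.2506
(228.0, 233.0) [0.6439 0.0537 0.0504] 0.0575
```

View pics/s13.png

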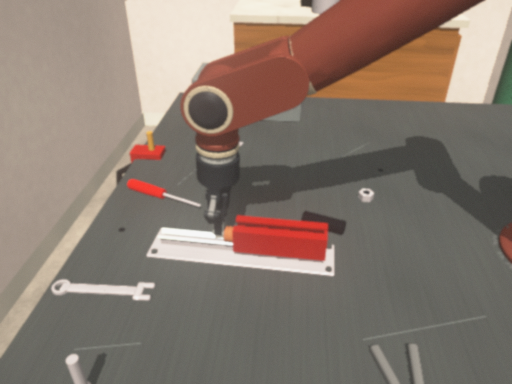

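Push further in small steps, watching the force.

Call:
step_arm(
  targets=[0, 0.002, 0, 0, 0, 0.004, 0, 0, 0, 0.006, 0, 0, 0, 0.007, 0, 0, 0, 0.007, 0, 0],
)

```text
t: 20.57
tool_pos: [0.6573, 0.0431, 0.0403]
tool_rot: [-2.141, 2.265, -0.036]
contact_force: [5.3, -1.2, 0.1]
opening: -0.0003
```

Call:
step_arm(
  targets=[0, 0.002, 0, 0, 0, 0.004, 0, 0, 0, 0.004, 0, 0],
)

```text
t: 20.82
tool_pos: [0.6558, 0.0431, 0.0415]
tool_rot: [-2.137, 2.261, -0.044]
contact_force: [10.0, 0.5, -1.4]
opening: 0.0003
```

Call:
step_arm(
  targets=[0, 0.002, 0, 0, 0, 0.004, 0, 0, 0, 0.005, 0, 0, 0, 0.005, 0, 0],
)

```text
t: 21.15
tool_pos: [0.6558, 0.0429, 0.0442]
tool_rot: [-2.13, 2.255, -0.059]
contact_force: [14.4, -1.6, -0.3]
opening: 0.0002
```

```bash
python3 -c "
from h import *
go(*mo(-.023),.037,-93.25)
p=imaging.get_image('side');save(p,'s14')
for o in studs(p,20)[-3:]: print(o[0],o[1],o[2])"
```

```text
t 21.15 pos [0.6558 0.0429 0.0442] yaw -93.25 F [14.4 -1.6 -0.3] open 0.0002 tilt [ 5.460e-02 -5.000e-04 -9.985e-01]
shift [0.0006 0.0007 0.0072] roll -0.0
(150.0, 140.5) [ 0.9109 -0.3191  0.0412] 0.0645
(220.5, 145.5) [0.6452 0.079  0.2513] 0.2545
(230.25999450683594, 231.67999267578125) [0.6399 0.0513 0.0529] 0.0617
```

It has stopped at x = 0.6558, where home is predicted at 0.6555, and the force rose to 14 N. I'll back off and check.

Call:
step_arm(
  targets=[0, -0.02, 0, 0, 0, -0.04, 0, 0, 0, -0.05, -0.02, 0, 0, -0.05, -0.05, 0, 0, -0.05, -0.09, 0, 0, -0.05, -0.12, 0, 0, -0.05, -0.12, 0, 0, -0.05, -0.12, 0],
)

```text
t: 21.87
tool_pos: [0.6996, 0.0402, 0.1694]
tool_rot: [-2.129, 2.253, -0.061]
contact_force: [0.0, -0.4, -0.6]
opening: 0.0003
```

Call:
step_arm(
  targets=[0.2, -0.03, 0, 0, 0.2, -0.03, 0, 0, 0.2, -0.03, 0, 0, 0.2, -0.03, 0, 0, 0.2, -0.03, 0, 0, 0.2, -0.03, 0, 0, 0.2, -0.03, 0, 0, 0.2, -0.03, 0, 0],
)

```text
t: 22.53
tool_pos: [0.7166, -0.1604, 0.1678]
tool_rot: [-2.13, 2.255, -0.054]
contact_force: [0.1, 0.7, -1.8]
opening: -0.0002
```

```bash
python3 -c "
from h import *
go(*mo(-.023),.037,-93.25)
for n in('side','top'):
    p=imaging.get_image(n);save(p,n[0]+'15');C=cloud(p)
    m=orange(p)>0;k=m&(abs(C[...,0]-.63)<.06)&(abs(C[...,1]-.045)<.03)&(C[...,2]<.09);X=C[k]
    if len(X):
        s=(X[:,:2]-M)@E_;print(n,len(X),'x in mouth frame',s.min().round(4),s.max().round(4),'z',X[:,2].min(),X[:,2].max())
    for z in imaging.mark_of('stud_a_mid',p): print(z)
    z=imaging.mark_of('stud_black_mid',p)[0];print('black',atz(p,z['uv'],.016))
    im=cv2.imread('pics/'+n[0]+'15.png');im=im[100:300,110:360] if n=='top' else im[180:300,140:360]
    cv2.imwrite('pics/'+n[0]+'15c.png',cv2.resize(im,None,fx=3,fy=3))
"
```

```text
t 22.53 pos [ 0.7166 -0.1604  0.1678] yaw -93.26 F [ 0.1  0.7 -1.8] open -0.0002 tilt [ 0.0522  0.0015 -0.9986]
shift [-0.1984  0.0794  0.1277] roll -0.0002
side 69 x in mouth frame -0.0121 0.0007 z 0.03718743874973984 0.07095984219210243
black [ 0.4536535  -0.04788025  0.016     ]
top 280 x in mouth frame -0.0133 0.063 z 0.045010042314089914 0.0653699878147965
{'uv': [185.8, 193.8], 'score': 0.91}Traceback (most recent call last):
  File "<string>", line 10, in <module>
    z=imaging.mark_of('stud_black_mid',p)[0];print('black',atz(p,z['uv'],.016))
      ~~~~~~~~~~~~~~~~~~~~~~~~~~~~~~~~~~~^^^
IndexError: list index out of range
```

View pics/s15c.png

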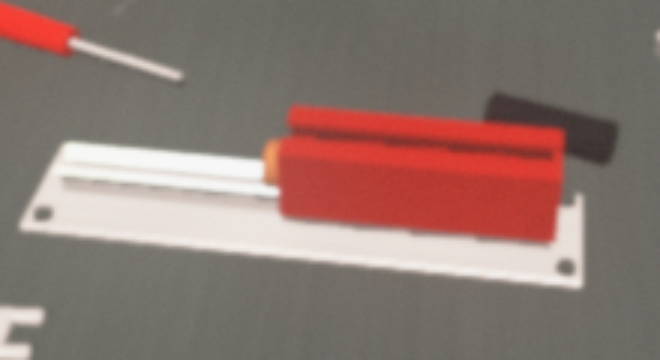

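```bash
python3 -c "
import cv2
im=cv2.imread('pics/t15.png')[120:300,110:330]
cv2.imwrite('pics/t15c.png',cv2.resize(im,None,fx=3,fy=3))"
```

```text
(no output)
```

View pics/t15c.png

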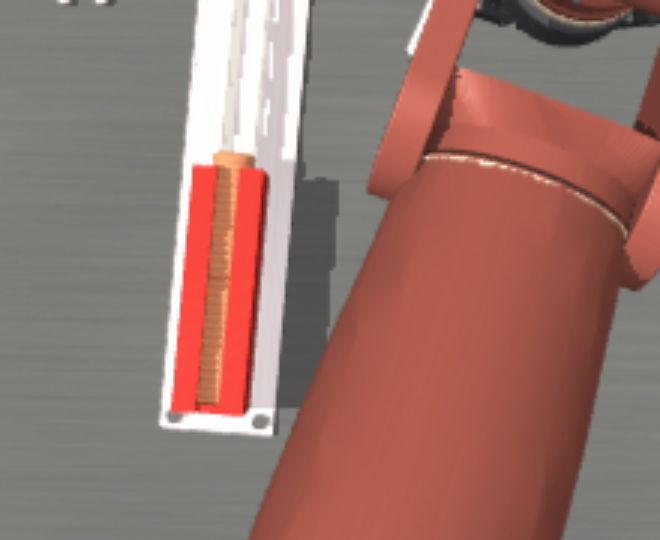

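Through the top slot the copper fills the tube continuously from the closed end, at crop (207,402), to the tail outside the mouth, at (235,155). The joint between the two studs is at about (220,278). The arm is clear, so I'll hand the job in.

```bash
python3 -c "
from h import *
print(ticket.finish_job())"
```

```text
the job is handed in; nothing more can be done
None
```

I loaded both copper studs into the red tube and handed the job in at about 22.6 s of the 72 s allowed. I laid the far stud on the rails and pushed it more than half in. Then I laid the near stud behind it and pushed both until they stopped.

**Home position:** The push stopped with the TCP at x = 0.6558 m, where I had predicted 0.6555 m for fully home. The force rose to 14 N there. The last pictures put the tail 12–13 mm outside the mouth (12 mm nominal). The top view shows copper continuous through the slot to the closed end.

**Arm:** It was backed off and clear of everything when I handed in. The highest force I read was about 14 N.

**Black stud:** I kept away from it. In the last side picture it measured within about 7 mm of its first position, which I take to be detection noise. In the last top view the arm covered it, so that check gave no reading.

**Tool tilt:** The tool had tilted about 3° by the end of the pushing, which had no visible effect.

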